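Close up the sole-roughing machine

TASK

Get the bench-top sole-roughing machine ready for the next pair of shoes: with the fingertips push its blue dust drawer fully home, and push the yellow-framed eye guard down from its raised position until it rests on its stop, without slamming either. Just push, do not grip anything, and leave the shoe last, the tin and the jar where they are.

Things in the scene. Friction and masses are not known exactly. Their poses are not given: they have to be found in the camera images.
- machine: Bench-top sole-roughing machine, fixed. Origin on its underside, x runs from front to back, z up. Grey-green plinth: x -160 to 140, y -140 to 140, 105 high. On it a cream wheel hood: x 0 to 132, y -89 to -1, top at z = 238, with a black elbow behind to x 148; motor and switch box: x 8 to 112, y 0 to 135, top z = 244. Ahead of x = -12 the plinth's top is bare but for a chute lip 12 high.
- drawer (a joint): Blue-fronted dust drawer in the front of the plinth, 0 = fully home, value = metres it stands out towards the machine's -x. It starts 0.045 to 0.085 out, moves along the machine's x axis, needs about 3 N to slide and stays where it is left.
- drawer_face (a point): On the outer face of the drawer's flat, upright front, on its centreline, 45 mm above the bench; axes as the machine's. Drawer home: at (-166.5, 0, 45) in the machine's frame. Front 224 wide, 12 thick, from 15 to 90 mm above the bench, a hand notch 80 wide cut from its top edge down to 72; no handle. Behind it an open, empty steel tray 200 deep.
- guard (a joint): The eye guard's hinge, 0 = down on its stop (pane 40 degrees below level, sloping down to the front), growing as it is raised (rad); level at 0.698. It starts at 1.3 to 1.95. A stiff hinge (0.25 N m, about 3 N at point guard_push) that stays where it is left.
- guard_push (a point): On the upper face of the eye guard (clear pane, yellow frame, 130 wide, 112 from hinge to free edge, 7 thick), 85 mm from the hinge, mid-width. Turns with the guard: x from free edge to hinge, y the machine's y, z out of the upper face, the side to push; while raised this face looks up and to the machine's back.
- guard_hinge (a point): Point on the middle of the guard's hinge axis, at the front top edge of the hood, (-6, -45, 243) in the machine's frame; the hinge axis runs along the machine's y and the guard's upper face passes 4 mm from it. Axes as the machine's.
- last: Green plastic shoe last standing sole down to the left of the machine, 260 long, 88 wide, 103 high; origin at its centre on the underside, x to the toe, z up.
- tin: Small open steel tin, 80 diameter, 60 high, beside the drawer's path; origin at the centre of its underside.
- jar: Brown glass jar with black lid, 64 diameter, 85 high, beside the drawer's path on the other side from the tin; origin at the centre of its underside.
There are look-alikes about, which are no part of the job. Leave any green or purple look-alike of the jar alone.

How it is judged:
At the end, for the whole second after the job is handed in: The drawer is within 5 mm of fully home and the eye guard within 0.08 rad (about 5 degrees) of its lower stop; the last, tin and jar stand upright within 20 mm of where they started (value of joint drawer below 0.005 m and value of joint guard below 0.08 rad and distance of each of last, tin, jar from where it was at the start of the episode below 0.02 m and angle between each of last, tin, jar's own z axis and vertical below 0.15 rad); the robot touches nothing.
It fails at once if the last, tin or jar is knocked, carried or lifted (moved more than 30 mm) (distance of any of last, tin, jar from where it was at the start of the episode above 0.03 m).
It fails at once if the drawer is slammed (faster than 0.8 m/s) (velocity of joint drawer below -0.8 m/s).
It fails at once if the guard is slammed down (faster than 8 rad/s) (velocity of joint guard below -8 rad/s).
It fails at once if the drawer's front is gripped between the fingers (contact force between the fingers and drawer_c3 above 1 N and (contact force between the fingers and drawer_c0 above 1 N or contact force between the fingers and drawer_c1 above 1 N or contact force between the fingers and drawer_c2 above 1 N)).
It fails at once if the guard is gripped between the fingers (contact force between the fingers and guard_c0 above 1 N and contact force between the fingers and guard_c1 above 1 N).
It also fails if it takes over 53 s, if anything falls off the work surface, if the arm or the gripper's body presses on something with over 40 N, if the wrist force passes 120 N, or if a joint passes its speed limit or range.

ROBOT

A 7-joint arm with a two-finger parallel gripper is mounted at the origin on the work surface. World frame = base frame: x ahead of the robot, y to its left, z up, the work surface at z = 0. Lengths are in m, angles in rad, forces in N, time in s.
With the tool pointing down it reaches from about 0.4 to 0.85 m from the base axis. Payload 10.4 kg.
Tool frame: the origin (TCP) lies at the very end of the fingers, on their centre line; the grasp point (between the pads) lies 19 mm behind it; z points along the fingers, y is the line along which they close (so a half turn about z gives the same grasp; the last joint's range is limited). The gripper opens to 85 mm and grips with 20 to 120 N. Pads are 22 mm wide; open, the fingers measure 114 mm over their backs; the gripper's body (76 mm by 85 mm) begins 54 mm behind the grasp point. The pads swing forward as they close: fully open they stand 13 mm farther back than shut.
Start: joints at [1.149, 0.332, -0.065, 1.46, 0.022, 1.35, -0.088], TCP at [0.243, -0.576, 0.231] pointing down, gripper open.
Joint ranges: [-2.6, 2.6], [-0.5, 2.12], [-1.47, 1.34], [0.16, 2.42], [-1.27, 4.41], [0.06, 2.06], [-2.6, 2.6]. Speed limits (rad/s): [2.22, 2.22, 2.79, 2.79, 3.14, 3.14, 3.14].

INTERFACE

Orientations are given as a unit quaternion [x, y, z, w].
In Python, from workcell import * gives the robot as it stands. The module is installed in compiled form; this text tells all that it offers.
- The arm moves only by the tool carry_out, never from a script. Its argument "motion" is a list of rows, each an object with "xyz": the shift along the tool's x, y, z in m, a list of three; "angular": the turn, a rotation vector about the tool's x, y, z in degrees, a list of three. A call has 1 to 12 rows; each row is the pose to reach, as a shift and turn from the pose commanded when the call began, along the tool's axes at that moment; what a row does not reach only later rows make up. A row lasts 1/10 s, in which the tool goes at most 50 mm and 8.59 degrees, less where a joint would pass 70% of its speed; a pose out of reach is approached as far as the arm can. A call with a gripper value outside its range is refused whole. "hand" is the opening, from 0 (shut) to 1 (fully open), set as the call begins (left out, the last holds). The fingers move at their own pace and stop on an object; "grip_force" is the grip in N (left out, the last holds). Time passes only in rows, so rows that repeat a pose let the fingers close. It gives the time, the measured TCP pose, the force, the opening and the grip force at its end, in the units of the state.
- get_obs(): the state, without advancing time (a new reading comes with each control period).
- camera(name): name is "scene" or "top" or "wrist"; returns a dict with "img" (480x640x3 uint8, red, green, blue), "fx", "fy", "cx", "cy" (pixels), "k1" (the pictures are not rectified: a ray, as slopes to the right and down, at radius r is drawn at 1 + k1 r^2 times it, then the intrinsics apply), "extrinsics" (4x4, takes a point from camera to world coordinates). Camera axes: x right, y up, looking along -z (the intrinsics and any distortion apply to the point x, -y, -z); pixel columns grow to the right and rows downward; lengths in m; the calibration is good to about 2 mm. A picture is of the moment at which its call begins. There is no depth.
- hand_in(): hands the job in; it is judged then, once.
The state is a dict: "clock": time; "joint_pos": joint angles; "joint_velocities": joint speeds; "tau": joint torques, N m; "position": TCP position; "ee_rot": TCP orientation; "ft_force": force on the tool from outside, world axes, zero at the start; "torque": the same for the moment, N m; "grip_width": opening from 0.0 (shut) to 1.0 (fully open); "grasp_force": force on a finger pad.
Only numpy, scipy, OpenCV 4.12 (cv2) and the standard library are available. Lean on these libraries where they do the work, as an engineer would, in place of code of your own. Each camera call takes 0.05 s, during which the arm holds its last target. There are 200 camera calls.

## Working session

There is one attempt and no reset: what is moved stays moved. The work goes in short steps, Python scripts to look and compute and a tool call to move; the robot and the scene stay as the last step left them, time stands still between calls to the robot, and variables do not carry over. Pictures are saved under pics/ and viewed, at most 10 in all, crops included, and the job is handed in when it is done.

Besides the shell and the picture viewer there is one more tool, called after "Call:" as name(argument=value, ...), one argument or row to a line, values as JSON. carry_out: Moves the arm, as the interface text tells. Its arguments: {"type":"object","properties":{"motion":{"type":"array"},"hand":{"type":"number"},"grip_force":{"type":"number"}},"required":["motion"]}

```bash
mkdir -p pics; python3 - <<'E'
from workcell import *
import cv2,pickle
d={}
for n in("scene","top"):
    c=camera(n);d[n]=c;cv2.imwrite(f"pics/{n}0.png",c["img"][:,:,::-1])
    print(n,c["fx"],c["fy"],c["cx"],c["cy"],c["k1"],c["extrinsics"])
pickle.dump(d,open("c0.pkl","wb"))
o=get_obs();print(o)
E
```

```text
scene 600.8984678373671 600.8984678373671 316.704878437693 249.88117539875168 0.028454533025763926 [[ 0.97305309 -0.18205785  0.14150134  0.75512302]
 [ 0.23027572  0.79884468 -0.555716   -0.67979449]
 [-0.01186513  0.57332549  0.81924179  1.2807779 ]
 [ 0.          0.          0.          1.        ]]
top 439.73509651055974 439.73509651055974 317.7568734595656 233.9361604662216 -0.06111189217209172 [[-0.02861692  0.99167378 -0.12555551  0.42952133]
 [-0.99940851 -0.02598868  0.02252155  0.10145921]
 [ 0.01907101  0.12612574  0.99183093  1.01103437]
 [ 0.          0.          0.          1.        ]]
{'clock': 0.1, 'joint_pos': array([ 1.14941087,  0.33280362, -0.064732  ,  1.46083648,  0.02162463,
        1.34990228, -0.08848573]), 'joint_velocities': array([-0.00036558, -0.00128671,  0.00111585, -0.00319562, -0.00145337,
       -0.00038759, -0.00026244]), 'tau': array([ 1.71928594e-03, -6.26743126e+01,  4.93480253e-02, -3.92432356e+01,
        1.63579563e-02,  6.97655050e-03,  2.68773317e-05]), 'position': array([ 0.24256759, -0.57565316,  0.23060869]), 'ee_rot': array([ 9.80180046e-01,  1.98107762e-01, -1.58062659e-04, -6.06297442e-04]), 'ft_force': array([-0.38606434,  0.32161359,  0.12671134]), 'torque': array([-0.00752066, -0.00492795, -0.0102989 ]), 'grasp_force': 0.0, 'grip_width': 1.0006549410868235}
```

View pics/scene0.png

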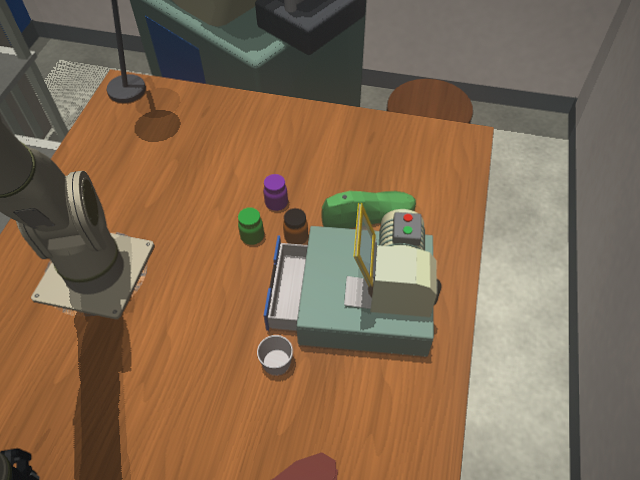

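View pics/top0.png

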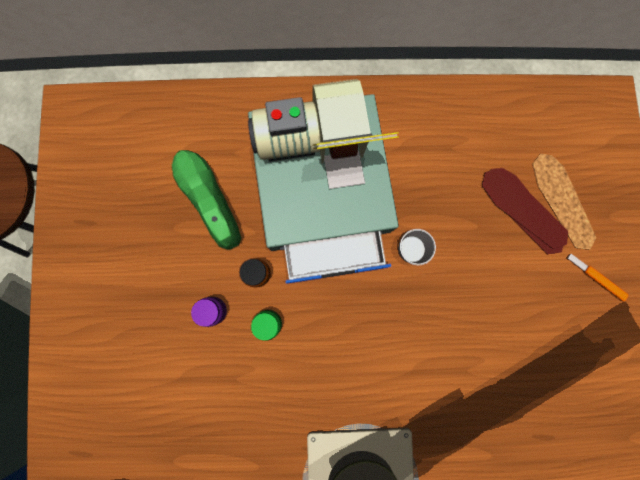

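The scene view shows the machine at about (370,280), with the drawer out to the left (front from (278,240) to (267,328)) and the guard nearly upright at (365,240). In the top view the plinth's front edge runs (269,247)-(396,228) and the drawer front (287,281)-(389,266). The tin is at (417,247) and the jar at (255,272). I'll enlarge both.

```bash
python3 - <<'E'
import cv2
a=cv2.imread("pics/top0.png")[70:300,230:450]
cv2.imwrite("pics/topc.png",cv2.resize(a,None,fx=2.6,fy=2.6,interpolation=cv2.INTER_CUBIC))
a=cv2.imread("pics/scene0.png")[180:380,240:450]
cv2.imwrite("pics/scenec.png",cv2.resize(a,None,fx=3,fy=3,interpolation=cv2.INTER_CUBIC))
E
```

```text
(no output)
```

View pics/topc.png

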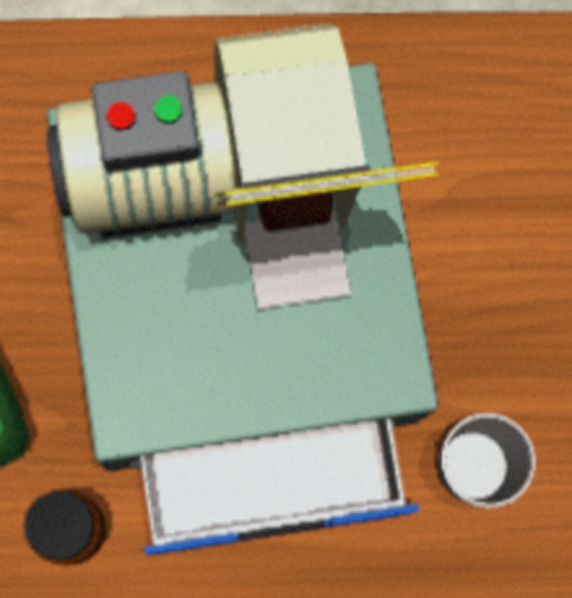

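View pics/scenec.png

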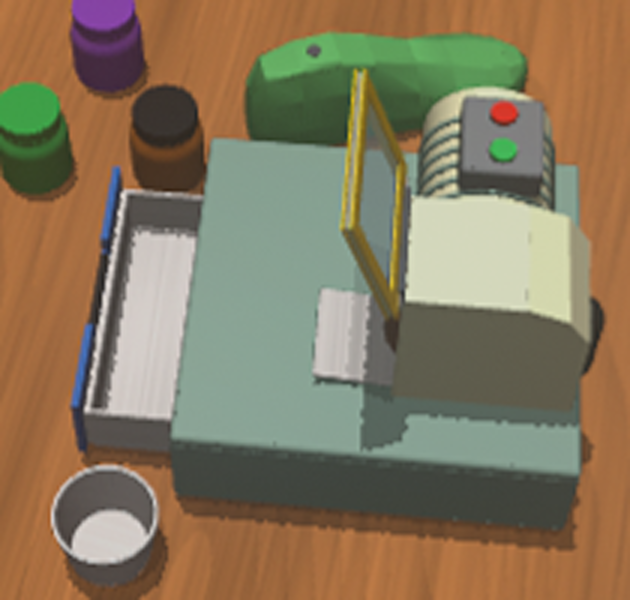

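```bash
cat > h.py <<'E'
import numpy as np,pickle
def proj(c,P):
    E=c["extrinsics"];q=(np.asarray(P)-E[:3,3])@E[:3,:3]
    s=np.stack([q[:,0]/-q[:,2],-q[:,1]/-q[:,2]],1)
    s=s*(1+c["k1"]*(s**2).sum(1,keepdims=True))
    return s*c["fx"]+[c["cx"],c["cy"]]
def M(p,P):
    x,y,a=p[:3];P=np.asarray(P,float)
    return np.stack([x+np.cos(a)*P[:,0]-np.sin(a)*P[:,1],y+np.sin(a)*P[:,0]+np.cos(a)*P[:,1],P[:,2]],1)
def G(g,r,y,n=0.): # guard point r from hinge, n along upper normal from axis
    b=g-.698
    return [-.006-r*np.cos(b)+n*np.sin(b),-.045+y,.243+r*np.sin(b)+n*np.cos(b)]
def unproj(c,uv,z):
    from scipy.optimize import least_squares
    return least_squares(lambda q:(proj(c,[[q[0],q[1],z]])-uv).ravel(),[.6,0]).x
E
python3 - <<'E'
from h import *
from scipy.optimize import least_squares
d=pickle.load(open("c0.pkl","rb"))
T=lambda l:np.array(l)/2.6+[230,70]-.3
S=lambda l:np.array(l)/3+[240,180]-.3
tu=T([(100,461),(436,408),(375,65),(147,551),(417,511)])
su=S([(212,140),(173,440),(580,473),(116,170),(75,405),(360,70),(347,232),(404,165),(395,318)])
def f(p):
    dx=-.1665-p[3];D=[[dx,.112,.09],[dx,-.112,.09]]
    A=[[-.16,.14,.105],[-.16,-.14,.105],[.14,-.14,.105]]
    g=p[4];Gd=[G(g,r,y,.0005) for r,y in((.112,.065),(.112,-.065),(.0,.065),(.0,-.065))]
    return np.concatenate([(proj(d["top"],M(p,A+D))-tu),(proj(d["scene"],M(p,A+D+Gd))-su)])
r=least_squares(lambda p:f(p).ravel(),[.6,0,0,.06,1.9],loss="soft_l1")
p=r.x;print(p);print(f(p).round(1).tolist())
np.save("p.npy",p)
print("face",M(p,[[-.1665-p[3],0,.045],[-.1665,0,.045]]),"push",M(p,[G(p[4],.085,0,.004)]),M(p,[G(0,.085,0,.004)]))
for n,uv,z in(("tin",(485/2.6+230,460/2.6+70),.06),("jar",(62/2.6+230,526/2.6+70),.085)):
    w=unproj(d["top"],uv,z);dw=w-p[:2];a=p[2]
    print(n,w,"machine",np.cos(a)*dw[0]+np.sin(a)*dw[1],-np.sin(a)*dw[0]+np.cos(a)*dw[1])
E
```

```text
[0.69567426 0.06939818 0.12964465 0.06965237 1.93529418]
[[-1.6, 0.4], [1.8, 0.0], [0.2, -2.1], [-0.4, 0.4], [1.2, -1.1], [-0.2, -1.6], [-1.1, -0.6], [1.2, 0.5], [-0.1, -1.2], [-0.3, 0.3], [-0.1, -0.5], [-0.1, -1.1], [0.1, 0.6], [-0.0, 1.3]]
face [[0.46150371 0.03886798 0.045     ]
 [0.53057155 0.04787276 0.045     ]] push [[0.67169859 0.02089148 0.32462606]] [[0.62841865 0.01524882 0.19143615]]
tin [ 0.51560567 -0.13548493] machine -0.20504509465592285 -0.17988411532167298
jar [0.4691502  0.21680443] machine -0.2055661028891984 0.1754546392415429
```

The fit holds to about 2 px. It puts the machine at (0.696, 0.069) with yaw 0.13, the drawer 70 mm out and the guard at 1.94 rad, all within the given ranges. I'll do the guard first: rise, turn the tool to line up with the machine, and cross over high.

Call:
carry_out(
  motion=[
    {"xyz": [0, 0, -0.05], "angular": [0, 0, 5]},
    {"xyz": [0, 0, -0.1], "angular": [0, 0, 10]},
    {"xyz": [0, 0, -0.15], "angular": [0, 0, 15.4]},
    {"xyz": [0, 0, -0.19], "angular": [0, 0, 15.4]},
    {"xyz": [0.04, -0.022, -0.19], "angular": [0, 0, 15.4]},
    {"xyz": [0.08, -0.044, -0.19], "angular": [0, 0, 15.4]},
    {"xyz": [0.12, -0.066, -0.19], "angular": [0, 0, 15.4]},
    {"xyz": [0.16, -0.088, -0.19], "angular": [0, 0, 15.4]},
    {"xyz": [0.2, -0.11, -0.19], "angular": [0, 0, 15.4]},
    {"xyz": [0.24, -0.131, -0.19], "angular": [0, 0, 15.4]},
    {"xyz": [0.28, -0.153, -0.19], "angular": [0, 0, 15.4]},
    {"xyz": [0.32, -0.175, -0.19], "angular": [0, 0, 15.4]},
  ],
  hand=0,
)

```text
clock: 1.3
position: [0.4704, -0.2888, 0.4211]
ee_rot: [0.998, 0.065, -0.0, 0.0]
ft_force: [0.4, -0.2, -0.5]
grip_width: 0.002
grasp_force: 0.0
```

Call:
carry_out(
  motion=[
    {"xyz": [0.029, -0.028, 0]},
    {"xyz": [0.058, -0.056, 0]},
    {"xyz": [0.087, -0.084, 0]},
    {"xyz": [0.116, -0.112, 0]},
    {"xyz": [0.145, -0.14, 0]},
    {"xyz": [0.174, -0.169, 0]},
    {"xyz": [0.203, -0.197, 0]},
    {"xyz": [0.232, -0.225, 0]},
    {"xyz": [0.261, -0.253, 0]},
    {"xyz": [0.29, -0.281, 0]},
    {"xyz": [0.29, -0.281, 0]},
  ],
)

```text
validation failed for argument at $.mo...
```

```bash
python3 - <<'E'
from workcell import *
from h import *
import cv2
c=camera("scene");cv2.imwrite("pics/s1.png",cv2.resize(c["img"][80:380,200:520,::-1],None,fx=2,fy=2))
o=get_obs();p=np.load("p.npy");dw=o["position"][:2]-p[:2];a=p[2]
print(o["position"],o["ee_rot"],np.cos(a)*dw[0]+np.sin(a)*dw[1],-np.sin(a)*dw[0]+np.cos(a)*dw[1])
E
```

```text
[ 0.47527318 -0.28096928  0.4208543 ] [ 9.97540687e-01  7.00623097e-02  8.78345970e-04 -1.75474231e-03] -0.2638475849128228 -0.31893329055527025
```

View pics/s1.png

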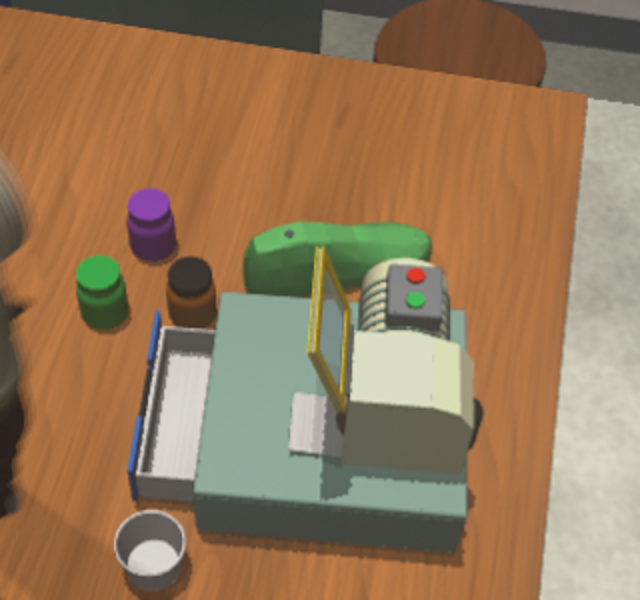

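The call was refused because each row needs "angular", so nothing moved. The picture shows the guard at (325,330) and the scene unchanged. I'll resend it with the settled position: 0.284 and -0.274 to go.

Call:
carry_out(
  motion=[
    {"xyz": [0.028, -0.027, 0], "angular": [0, 0, 0]},
    {"xyz": [0.057, -0.055, 0], "angular": [0, 0, 0]},
    {"xyz": [0.085, -0.082, 0], "angular": [0, 0, 0]},
    {"xyz": [0.114, -0.11, 0], "angular": [0, 0, 0]},
    {"xyz": [0.142, -0.137, 0], "angular": [0, 0, 0]},
    {"xyz": [0.17, -0.164, 0], "angular": [0, 0, 0]},
    {"xyz": [0.199, -0.192, 0], "angular": [0, 0, 0]},
    {"xyz": [0.227, -0.219, 0], "angular": [0, 0, 0]},
    {"xyz": [0.256, -0.247, 0], "angular": [0, 0, 0]},
    {"xyz": [0.284, -0.274, 0], "angular": [0, 0, 0]},
    {"xyz": [0.284, -0.274, 0], "angular": [0, 0, 0]},
    {"xyz": [0.284, -0.274, 0], "angular": [0, 0, 0]},
  ],
)

```text
clock: 2.55
position: [0.7161, 0.0189, 0.4197]
ee_rot: [0.998, 0.066, -0.001, -0.0]
ft_force: [-0.2, 0.6, 0.4]
grip_width: -0.001
grasp_force: 0.0
```

```bash
cat > st.py <<'E'
from workcell import *
from h import *
o=get_obs();p=np.load("p.npy");dw=o["position"][:2]-p[:2];a=p[2]
q=o["ee_rot"]
print("machine xyz",np.cos(a)*dw[0]+np.sin(a)*dw[1],-np.sin(a)*dw[0]+np.cos(a)*dw[1],o["position"][2],"yaw",2*np.arctan2(q[1],q[0]),q,o["ft_force"],o["clock"])
E
python3 st.py
```

```text
machine xyz 0.013696460329424157 -0.052673940994588345 0.41970746617750954 yaw 0.13179137890889173 [ 9.97829072e-01  6.58479715e-02 -1.08804787e-03 -6.14199709e-05] [-0.23084018  0.64908405  0.38182214] 2.55
```

Call:
carry_out(
  motion=[
    {"xyz": [0, -0.004, 0.035], "angular": [0, 0, 0]},
    {"xyz": [0, -0.008, 0.07], "angular": [0, 0, 0]},
    {"xyz": [0, -0.008, 0.098], "angular": [0, 0, 0]},
    {"xyz": [0, -0.008, 0.098], "angular": [0, 0, 0]},
    {"xyz": [-0.02, -0.008, 0.097], "angular": [0, 0, 0]},
    {"xyz": [-0.033, -0.008, 0.096], "angular": [0, 0, 0]},
    {"xyz": [-0.044, -0.008, 0.1], "angular": [0, 0, 0]},
    {"xyz": [-0.051, -0.008, 0.103], "angular": [0, 0, 0]},
    {"xyz": [-0.065, -0.008, 0.113], "angular": [0, 0, 0]},
    {"xyz": [-0.077, -0.008, 0.126], "angular": [0, 0, 0]},
    {"xyz": [-0.085, -0.008, 0.14], "angular": [0, 0, 0]},
    {"xyz": [-0.085, -0.008, 0.14], "angular": [0, 0, 0]},
  ],
)

```text
clock: 3.75
position: [0.6295, 0.014, 0.2814]
ee_rot: [0.998, 0.064, -0.0, 0.0]
ft_force: [-0.8, -0.1, 0.5]
grip_width: -0.002
grasp_force: 0.0
```

```bash
python3 st.py; python3 - <<'E'
from workcell import *
import cv2
c=camera("scene");cv2.imwrite("pics/s2.png",cv2.resize(c["img"][80:380,200:520,::-1],None,fx=2,fy=2))
E
```

```text
machine xyz -0.07280040017579324 -0.046378839616209554 0.28138729719572453 yaw 0.12899296365701957 [ 9.97920622e-01  6.44517628e-02 -4.66914946e-04  4.28657681e-04] [-0.82527067 -0.10936356  0.45646646] 3.75
```

View pics/s2.png

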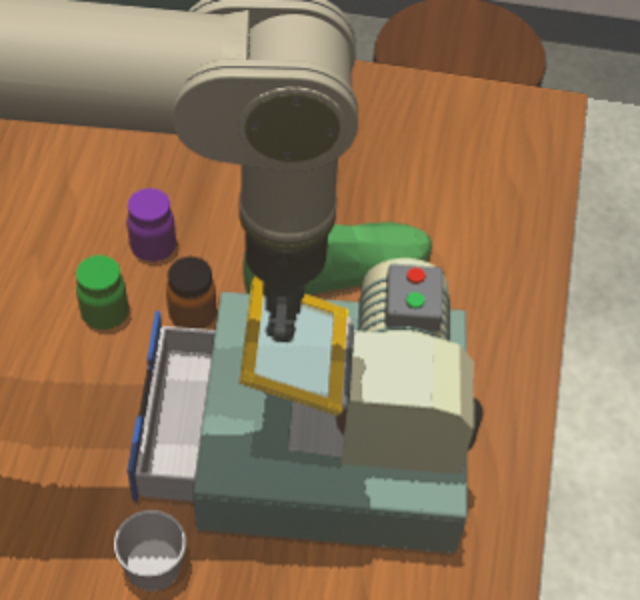

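The guard has swung partway down, with the fingers on its upper face at (283,325). I'll carry on down to its stop.

Call:
carry_out(
  motion=[
    {"xyz": [-0.006, 0, 0.014], "angular": [0, 0, 0]},
    {"xyz": [-0.009, 0, 0.028], "angular": [0, 0, 0]},
    {"xyz": [-0.01, 0, 0.042], "angular": [0, 0, 0]},
    {"xyz": [-0.01, 0, 0.055], "angular": [0, 0, 0]},
    {"xyz": [-0.01, 0, 0.065], "angular": [0, 0, 0]},
    {"xyz": [-0.01, 0, 0.074], "angular": [0, 0, 0]},
    {"xyz": [-0.01, 0, 0.081], "angular": [0, 0, 0]},
    {"xyz": [-0.01, 0, 0.086], "angular": [0, 0, 0]},
    {"xyz": [-0.01, 0, 0.09], "angular": [0, 0, 0]},
    {"xyz": [-0.01, 0, 0.09], "angular": [0, 0, 0]},
  ],
)

```text
clock: 4.8
position: [0.6205, 0.0137, 0.1921]
ee_rot: [0.998, 0.065, 0.0, 0.0]
ft_force: [-2.0, -0.2, 7.5]
grip_width: -0.003
grasp_force: 3.4
```

```bash
python3 st.py
```

```text
machine xyz -0.08175458440655795 -0.04546060222674221 0.19214125286176661 yaw 0.13005791350789503 [9.97886330e-01 6.49831323e-02 2.02295226e-04 1.54419391e-04] [-2.03409523 -0.19159816  7.46059993] 4.8
```

Call:
carry_out(
  motion=[
    {"xyz": [0, 0, 0.002], "angular": [0, 0, 0]},
    {"xyz": [0, 0, 0.004], "angular": [0, 0, 0]},
    {"xyz": [0, 0, 0.004], "angular": [0, 0, 0]},
  ],
)

```text
clock: 5.1
position: [0.6208, 0.0138, 0.1915]
ee_rot: [0.998, 0.065, 0.001, 0.001]
ft_force: [-14.6, -1.7, 29.9]
grip_width: -0.001
grasp_force: 16.3
```

The guard is on its stop: 30 N with no further travel. Next I'll lift clear and move to the front of the drawer.

Call:
carry_out(
  motion=[
    {"xyz": [0, 0, -0.03], "angular": [0, 0, 0]},
    {"xyz": [0, 0, -0.07], "angular": [0, 0, 0]},
    {"xyz": [-0.03, -0.005, -0.08], "angular": [0, 0, 0]},
    {"xyz": [-0.07, -0.015, -0.08], "angular": [0, 0, 0]},
    {"xyz": [-0.11, -0.025, -0.08], "angular": [0, 0, 0]},
    {"xyz": [-0.15, -0.035, -0.08], "angular": [0, 0, 0]},
    {"xyz": [-0.18, -0.045, -0.08], "angular": [0, 0, 0]},
    {"xyz": [-0.2, -0.045, -0.08], "angular": [0, 0, 0]},
    {"xyz": [-0.2, -0.045, -0.05], "angular": [0, 0, 0]},
    {"xyz": [-0.2, -0.045, -0.01], "angular": [0, 0, 0]},
    {"xyz": [-0.2, -0.045, 0], "angular": [0, 0, 0]},
    {"xyz": [-0.2, -0.045, 0], "angular": [0, 0, 0]},
  ],
)

```text
clock: 6.3
position: [0.4154, 0.0323, 0.1864]
ee_rot: [0.998, 0.065, -0.001, -0.0]
ft_force: [-0.1, -0.2, 0.4]
grip_width: -0.002
grasp_force: 0.0
```

```bash
python3 st.py; python3 - <<'E'
from workcell import *
import cv2
c=camera("scene");cv2.imwrite("pics/s3.png",cv2.resize(c["img"][80:380,200:520,::-1],None,fx=2,fy=2))
E
```

```text
machine xyz -0.28267962188776197 -0.0005262516938841638 0.18642953489275516 yaw 0.13026458312020486 [ 9.97878520e-01  6.50861773e-02 -1.49530161e-03 -1.16010827e-04] [-0.06297401 -0.24895756  0.35949808] 6.3
```

View pics/s3.png

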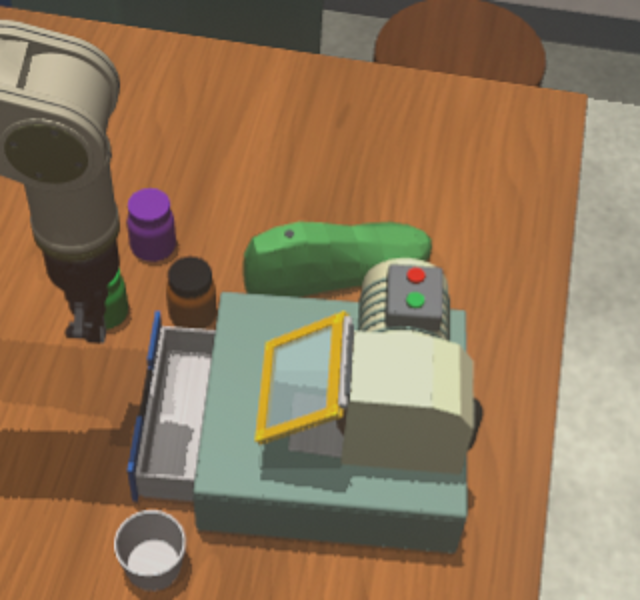

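The guard is down (free edge (262,345)-(258,438)) and the jar, tin and last haven't moved. The fingers are in front of the drawer. Next I'll lower and push.

Call:
carry_out(
  motion=[
    {"xyz": [0, 0, 0.04], "angular": [0, 0, 0]},
    {"xyz": [0, 0, 0.08], "angular": [0, 0, 0]},
    {"xyz": [0, 0, 0.115], "angular": [0, 0, 0]},
    {"xyz": [0, 0, 0.134], "angular": [0, 0, 0]},
    {"xyz": [0, 0, 0.134], "angular": [0, 0, 0]},
    {"xyz": [0.015, 0, 0.134], "angular": [0, 0, 0]},
    {"xyz": [0.028, 0, 0.134], "angular": [0, 0, 0]},
    {"xyz": [0.038, 0, 0.134], "angular": [0, 0, 0]},
    {"xyz": [0.048, 0, 0.134], "angular": [0, 0, 0]},
    {"xyz": [0.058, 0, 0.134], "angular": [0, 0, 0]},
    {"xyz": [0.068, 0, 0.134], "angular": [0, 0, 0]},
    {"xyz": [0.068, 0, 0.134], "angular": [0, 0, 0]},
  ],
)

```text
clock: 7.55
position: [0.4854, 0.0416, 0.0536]
ee_rot: [0.998, 0.065, 0.001, -0.0]
ft_force: [-0.4, 1.3, 0.5]
grip_width: 0.0
grasp_force: 0.0
```

```bash
python3 st.py
```

```text
machine xyz -0.21211565784131647 -0.0004148325692106998 0.05362562381599714 yaw 0.1300829819888684 [ 9.97885171e-01  6.49956176e-02  8.19830951e-04 -2.87620194e-04] [-0.40675862  1.34133956  0.49712621] 7.55
```

Call:
carry_out(
  motion=[
    {"xyz": [0.01, 0, 0], "angular": [0, 0, 0]},
    {"xyz": [0.02, 0, 0], "angular": [0, 0, 0]},
    {"xyz": [0.027, 0, 0], "angular": [0, 0, 0]},
    {"xyz": [0.031, 0, 0], "angular": [0, 0, 0]},
    {"xyz": [0.034, 0, 0], "angular": [0, 0, 0]},
    {"xyz": [0.036, 0, 0], "angular": [0, 0, 0]},
    {"xyz": [0.036, 0, 0], "angular": [0, 0, 0]},
  ],
)

```text
clock: 8.25
position: [0.5189, 0.0458, 0.0531]
ee_rot: [0.998, 0.065, -0.001, 0.0]
ft_force: [-4.9, -0.5, 0.5]
grip_width: 0.001
grasp_force: 2.3
```

```bash
python3 st.py
```

```text
machine xyz -0.17834752155243908 -0.000573890550250658 0.053103542854223196 yaw 0.1300441707211988 [ 9.97886527e-01  6.49762592e-02 -7.39956774e-04  1.35569025e-04] [-4.85544129 -0.51477821  0.53526175] 8.25
```

Still at sliding force (about 5 N), so I'll continue slowly until it meets the stop.

Call:
carry_out(
  motion=[
    {"xyz": [0.002, 0, 0], "angular": [0, 0, 0]},
    {"xyz": [0.004, 0, 0], "angular": [0, 0, 0]},
    {"xyz": [0.004, 0, 0], "angular": [0, 0, 0]},
  ],
)

```text
clock: 8.55
position: [0.5189, 0.0457, 0.0525]
ee_rot: [0.998, 0.065, -0.005, 0.001]
ft_force: [-24.6, -2.4, 17.2]
grip_width: 0.002
grasp_force: 12.3
```

The drawer is home: 25 N with no travel. Next I'll back away, lift and check.

Call:
carry_out(
  motion=[
    {"xyz": [-0.015, 0, 0], "angular": [0, 0, 0]},
    {"xyz": [-0.045, 0, 0], "angular": [0, 0, 0]},
    {"xyz": [-0.075, 0, 0], "angular": [0, 0, 0]},
    {"xyz": [-0.1, 0, 0], "angular": [0, 0, 0]},
    {"xyz": [-0.1, 0, -0.04], "angular": [0, 0, 0]},
    {"xyz": [-0.1, 0, -0.08], "angular": [0, 0, 0]},
    {"xyz": [-0.1, 0, -0.12], "angular": [0, 0, 0]},
    {"xyz": [-0.1, 0, -0.15], "angular": [0, 0, 0]},
    {"xyz": [-0.1, 0, -0.15], "angular": [0, 0, 0]},
    {"xyz": [-0.1, 0, -0.15], "angular": [0, 0, 0]},
  ],
)

```text
clock: 9.55
position: [0.4249, 0.0334, 0.2039]
ee_rot: [0.998, 0.065, 0.001, 0.0]
ft_force: [-0.4, 0.4, -0.5]
grip_width: -0.003
grasp_force: 0.0
```

```bash
python3 st.py; python3 - <<'E'
from workcell import *
import cv2
c=camera("scene");cv2.imwrite("pics/s4.png",cv2.resize(c["img"][180:380,240:450,::-1],None,fx=3,fy=3,interpolation=cv2.INTER_CUBIC))
from h import *
p=np.load("p.npy")
for g in(0,.1):print((proj(c,M(p,[G(g,.112,.065,.0005),G(g,.112,-.065,.0005)]))-[240,180])*3)
E
```

```text
machine xyz -0.27318532080055913 -0.0007105744064566447 0.2038507326875872 yaw 0.1299275307697029 [9.97889828e-01 6.49180307e-02 1.19944979e-03 3.18346791e-04] [-0.37033288  0.43030603 -0.4782343 ] 9.55
[[281.14633645 214.03388472]
 [265.29533429 363.97969155]]
[[272.30505543 206.47523047]
 [255.85095807 356.78725835]]
```

View pics/s4.png

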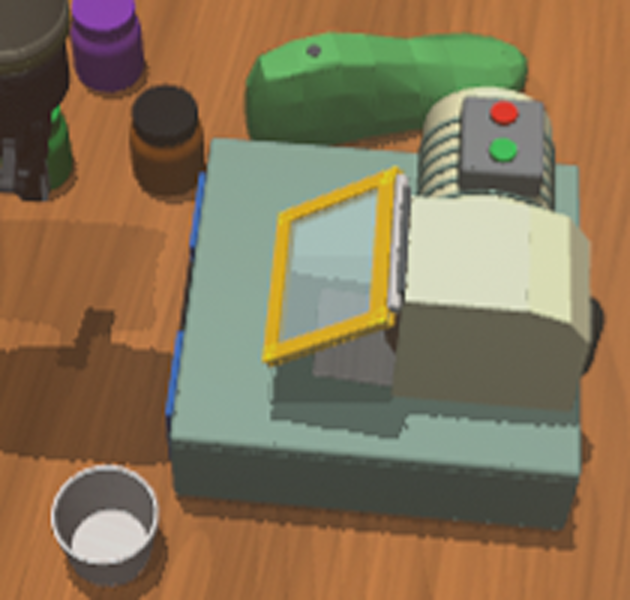

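The drawer front is flush with the plinth (203,175)-(168,410). The guard's free-edge corners are at (281,213) and (266,362), which matches the prediction for 0 rad. The last, tin and jar haven't moved and the arm is clear, so I'll hand in.

```bash
python3 -c "
from workcell import *
print(hand_in())"
```

```text
the job is handed in; nothing more can be done
None
```

The drawer is fully home and the eye guard is on its stop; both were pushed gently, the last, tin and jar look unmoved, and the job is handed in (no verdict was returned).

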